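Open the slide gate of the square feed hopper

TASK

Two small feed hoppers stand on the bench, one with a square bin and one with a round funnel. Take the gate of the square hopper (the one with the white cup under its spout) by its upright knob, draw it straight out until it is at its end stop, and let go. Leave the round hopper's gate shut.

Things in the scene. Friction and masses are not known exactly. Their poses are not given: they have to be found in the camera images.
- square_hopper: The square hopper, fixed to the bench: a square aluminium bin 106 mm wide, rim 185 mm above the bench, on a 130 mm square deck 98 mm above the bench with four round legs; a white cup stands between the legs. Origin: on the bench below its centre; its -x is the way its gate draws out, z up. Which hopper is on the left, and how each is turned (up to 0.25 rad), varies.
- square_gate (a joint): How far the square hopper's gate is drawn out, in m: 0 fully in, 0.080 at the end stop; it starts at 0 to 0.010. The gate is a flat steel plate that slides level under the deck, its upper face 90 mm above the bench, with an upright black knob on its front end. It slides stiffly (about 3 N) and stays where it is left.
- square_knob (a point): Centre of the square hopper's knob, 113 mm above the bench: an upright black cylinder 22 mm across, from 90 to 130 mm above the bench, 28 mm washer 3 mm thick at its foot, on a gate tongue 36 mm wide. Fully in, it is 140 mm in front of the hopper's centre. The point's own -x is the level direction in which the gate draws out, roughly towards the robot; z is up.
- round_gate (a joint): How far the round hopper's gate is drawn out, in m: 0 fully in, up to 0.080; it starts at 0 to 0.010 and is to be left alone. This hopper has the same stand, gate and knob, but a round funnel 112 mm across and no cup below.

How it is judged (in metres and radians):
At the end, for the whole second after the job is handed in: The square hopper's gate is drawn out to its end stop (80 mm; within 12 mm of it) and at rest, and the round hopper's gate is still shut (drawn out less than 20 mm) (value of joint square_gate above 0.068 m and velocity of joint square_gate below 0.01 m/s and value of joint round_gate below 0.02 m); the robot touches nothing.
It fails at once if the round hopper's gate is drawn out 20 mm or more (value of joint round_gate above 0.02 m).
It also fails if it takes over 29 s, if anything falls off the work surface, if the arm or the gripper's body presses on something with over 40 N, if the wrist force passes 120 N, or if a joint passes its speed limit or range.

ROBOT

A 6-joint arm with a two-finger parallel gripper is mounted at the origin on a cart in front of the work surface, level with it; the furniture and walls round the work are solid. World frame = base frame: x ahead of the robot, y to its left, z up, the work surface at z = 0. Lengths are in mm, angles in rad, forces in N, time in s.
With the tool pointing down it reaches from about 225 to 875 mm from the base axis. Payload 3.4 kg.
Tool frame: the origin (TCP) lies between the finger pads; the fingertips stand 14 mm ahead of it and the grasp point (between the pads) lies 5 mm behind it (bot.tips_ahead is the z of the fingertips in the tool frame, in mm); z points along the fingers, y is the line along which they close (so a half turn about z gives the same grasp; the last joint's range is limited). The gripper opens to 85 mm and grips with 20 to 120 N. Pads are 22 mm wide; open, the fingers measure 114 mm over their backs; the gripper's body (76 mm by 85 mm) begins 54 mm behind the grasp point. The pads swing forward as they close: fully open they stand 13 mm farther back than shut.
Start: joints at [1.064, 0.276, 1.505, -0, 1.361, -0.121], TCP at [216.391, 532.763, 245.328] pointing down, gripper open.
Joint ranges: [-2.89, 2.89], [-0.75, 2.08], [0.22, 2.7], [-1.18, 4.32], [0.11, 2.71], [-2.7, 2.7]. Speed limits (rad/s): [2.57, 2.57, 3.14, 3.14, 3.14, 3.14].

INTERFACE

Orientations are given as [roll, pitch, yaw] about the fixed x, y, z axes, in that order (R = Rz(yaw) Ry(pitch) Rx(roll)).
In Python, from plant import bot, planner, imaging gives the robot as it stands. The module is installed in compiled form; this text tells all that it offers. Calls block until the motion is done:
- bot.move_pose(position, orientation): joint-space move of the TCP to a pose.
- bot.move_linear(position, v=150, orientation=None, stop_force=None): straight line of the TCP; orientation=None keeps the orientation; v is the mean speed in mm/s. With stop_force (N) it stops when the force on the tool has changed by that much, and returns True; else False.
- bot.move_joints(angles): joint-space move.
- bot.open_jaws() and bot.close_gripper(force=None): open the fingers fully, or close them until they stop; force is the grip in N (None keeps the last).
- bot.pause(seconds).
- planner.solve_ik(position, orientation): joint angles nearest the present ones, or None.
- imaging.get_image(name): name is "scene" or "top" or "wrist"; returns the picture (420x560x3 uint8, blue, green, red); there is no depth.
- imaging.camera_model(name): a dict with "fx", "fy", "cx", "cy" (pixels), "origin" and "rotation" of the camera in the world; the wrist camera has in their place "mount" (4x4, takes a point from camera to tool coordinates, whose origin is the TCP and whose axes are the flange's). Camera axes: x right, y up, looking along -z (the intrinsics and any distortion apply to the point x, -y, -z); pixel columns grow to the right and rows downward; lengths in mm; the calibration is good to about 2 mm. A picture is of the moment at which its call begins: read the wrist's pose just before it. camera_model takes no time and is no camera call.
A pose or a line that the arm cannot do raises bot.Unreachable and nothing moves.
- bot.close_job(): hands the job in; it is judged then, once.
Readings, each from a call of its own:
- bot.read_time(): time.
- bot.read_joint_pos(): joint angles.
- bot.read_qd(): joint speeds.
- bot.read_effort(): joint torques, N m.
- bot.read_position(): TCP position.
- bot.read_ee_rot(): TCP orientation.
- bot.read_contact_force(): force on the tool from outside, world axes, zero at the start.
- bot.read_wrist_torque(): the same for the moment, N m.
- bot.read_grip_width(): finger opening in mm.
- bot.read_grip_force(): force on a finger pad.
Only numpy, scipy, OpenCV 4.12 (cv2) and the standard library are available. Lean on these libraries where they do the work, as an engineer would, in place of code of your own. Each camera call takes 0.05 s, during which the arm holds its last target. There are 200 camera calls.

## Working session

There is one attempt and no reset: what is moved stays moved. The work goes in short steps, each a Python script; the robot and the scene stay as the last script left them, time stands still between calls to the robot, and variables do not carry over. Pictures are saved under pics/ and viewed, at most 10 in all, crops included, and the job is handed in when it is done.

```bash
mkdir -p pics
python3 - <<'E'
from plant import bot, planner, imaging
import cv2
for n in("scene","top"):
    im=imaging.get_image(n);cv2.imwrite(f"pics/{n}0.png",im);print(n,imaging.camera_model(n))
print(imaging.camera_model("wrist"),bot.read_time(),bot.read_ee_rot())
E
```

```text
scene {'fx': 393.3085433149522, 'fy': 393.3085433149522, 'cx': 281.64830108499893, 'cy': 212.60620609989562, 'origin': array([594.46742022, 355.54224877, 804.86663511]), 'rotation': array([ 5.77571521e-01, -2.54742027e-03, -3.03179390e+00])}
top {'fx': 432.6342389256661, 'fy': 432.6342389256661, 'cx': 274.54937906025475, 'cy': 221.43190642722436, 'origin': array([299.74510513, -42.11460585, 877.08334985]), 'rotation': array([ 0.43987026, -0.00825307, -1.79044477])}
{'fx': 323.6545920725433, 'fy': 323.6545920725433, 'cx': 279.1674341820616, 'cy': 211.77623062616547, 'mount': array([[-6.93999300e-04,  9.44636431e-01,  3.28118168e-01,
         8.53186708e+01],
       [ 9.99999754e-01,  6.21524859e-04,  3.25748816e-04,
         7.15580108e-01],
       [ 1.03780601e-04,  3.28118313e-01, -9.44636630e-01,
        -1.27760116e+02],
       [ 0.00000000e+00,  0.00000000e+00,  0.00000000e+00,
         1.00000000e+00]])} 0.1 [-3.13997818e+00 -1.92833861e-04  2.75578822e+00]
```

View pics/scene0.png

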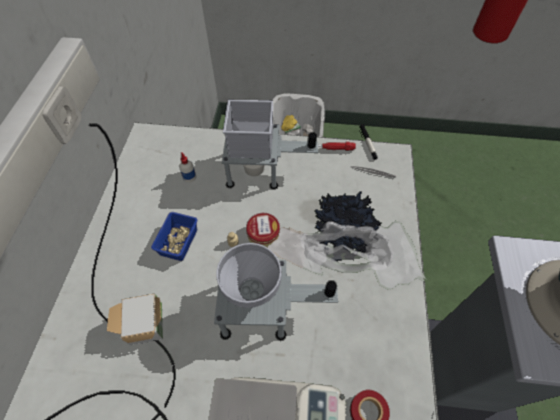

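View pics/top0.png

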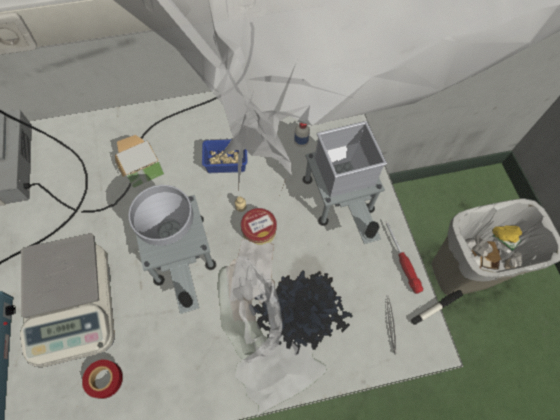

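The square hopper's knob is at about scene (312,140) and top (372,229). The round one's is at scene (330,289) and top (186,299).

```bash
cat > h.py <<'E'
import numpy as np, cv2
from scipy.spatial.transform import Rotation as R
from plant import bot, planner, imaging
def cam(n):
    m=imaging.camera_model(n)
    return m, R.from_euler('xyz',m['rotation']).as_matrix(), np.array(m['origin'])
def ray(n,uv,c=None):
    m,Rm,o=c or cam(n)
    d=Rm@np.array([(uv[0]-m['cx'])/m['fx'],-(uv[1]-m['cy'])/m['fy'],-1]); return o,d/np.linalg.norm(d)
def plane(n,uv,z,c=None):
    o,d=ray(n,uv,c); return o+d*(z-o[2])/d[2]
def tri(rs):
    A=[np.eye(3)-np.outer(d,d) for o,d in rs]
    p=np.linalg.solve(sum(A),sum(a@o for a,(o,d) in zip(A,rs)))
    return p,[np.linalg.norm(a@(p-o)) for a,(o,d) in zip(A,rs)]
def dark(im,seed,th=50,r=25):
    k=(im.max(2)<th).astype('uint8')
    n,l,s,c=cv2.connectedComponentsWithStats(k)
    ok=[i for i in range(1,n) if s[i,4]>20 and np.hypot(*(c[i]-seed))<r]
    i=min(ok,key=lambda i:np.hypot(*(c[i]-seed))); return c[i],s[i]
E
python3 - <<'E'
from h import *
S=cv2.imread("pics/scene0.png");T=cv2.imread("pics/top0.png")
for a,b in(((312,140),(372,229)),((330,289),(186,299))):
    p,s=dark(S,a);q,t=dark(T,b);print(p,s,q,t,tri([ray("scene",p),ray("top",q)]))
c=np.hstack([cv2.resize(S[85:205,205:335],None,fx=3,fy=3,interpolation=2),cv2.resize(T[110:230,290:420],None,fx=3,fy=3,interpolation=2)])
cv2.imwrite("pics/c.png",c);print(c.shape)
E
```

```text
[311.73214286 140.02678571] [308 133   9  16 112] [371.16494845 229.35051546] [366 223  12  14  97] (array([ 593.11778044, -306.28220929,  112.74608881]), [np.float64(0.38893992981254677), np.float64(0.3889399298124758)])
[329.97278912 288.70068027] [324 281  12  16 147] [184.96212121 298.96969697] [179 292  13  15 132] (array([533.95882729,  64.57752512, 110.99882788]), [np.float64(0.18993506165271903), np.float64(0.1899350616526573)])
(360, 780, 3)
```

View pics/c.png

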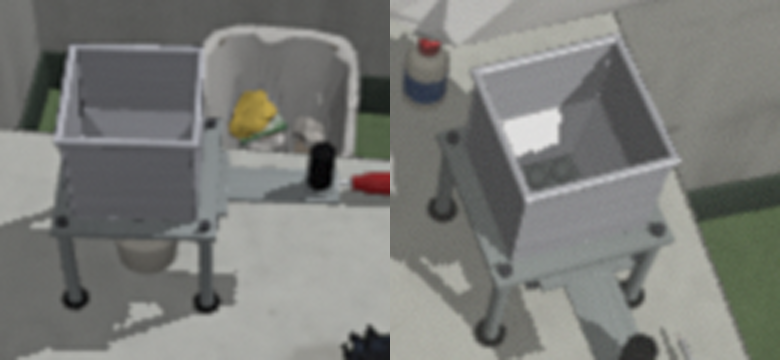

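The crop shows the square hopper with its cup underneath. Its rim corners are at crop (475,72), (617,40), (678,160) and (525,195) in the top half, and (70,47), (203,47), (203,143) and (60,143) in the scene half.

Run:
```python
from h import *
k=np.array([593.1,-306.3])
t=[((x-390)/3+290,y/3+110) for x,y in((475,72),(617,40),(678,160),(525,195))]
s=[(x/3+205,y/3+85) for x,y in((70,47),(203,47),(203,143),(60,143))]
for n,c in(("top",t),("scene",s)):
    P=np.array([plane(n,p,185)[:2] for p in c]);m=P.mean(0);d=k-m
    print(n,P.round(),m,np.hypot(*d),np.arctan2(-d[1],-d[0]),[np.hypot(*(P[i]-P[i-1])) for i in range(4)])
    e=[np.arctan2(*(P[i]-P[i-1])[::-1])%(np.pi/2) for i in range(4)];print(e)
for yaw in(.1,.1-np.pi):
  for x in(593,513): print(planner.solve_ik([x,-306,108],[np.pi,0,yaw]),planner.solve_ik([x,-306,108],[np.pi,0,yaw+np.pi/2]))
```

```text
top [[ 783. -243.]
 [ 788. -342.]
 [ 690. -351.]
 [ 686. -250.]] [ 736.39366157 -296.57547132] 143.6232568344461 0.06776043473199395 [np.float64(97.06129502022767), np.float64(98.70420164614914), np.float64(98.18464759022633), np.float64(101.5933197587282)]
[np.float64(0.06312005782483943), np.float64(0.05137558748143678), np.float64(0.09236724430110099), np.float64(0.04106402413971)]
scene [[ 793. -339.]
 [ 692. -351.]
 [ 679. -250.]
 [ 782. -238.]] [ 736.47129921 -294.33104714] 143.87002908727848 0.08328907968527764 [np.float64(101.63239189634301), np.float64(102.3308038057431), np.float64(101.68018492751598), np.float64(103.30079404294618)]
[np.float64(0.11272617157408371), np.float64(0.11272707585672714), np.float64(0.12226584707730392), np.float64(0.11230919696565901)]
[-5.80571610e-01  5.06024900e-01  1.49097003e+00 -4.44089210e-16
  1.14459772e+00  8.90224717e-01] [-0.58057161  0.5060249   1.49097003  0.          1.14459772 -0.68057161]
[-6.54281892e-01  4.13104637e-01  1.65809353e+00 -4.44089210e-16
  1.07039449e+00  8.16514435e-01] [-0.65428189  0.41310464  1.65809353  0.          1.07039449 -0.75428189]
[-0.58057161  0.5060249   1.49097003  0.          1.14459772 -2.25136794] [-5.80571610e-01  5.06024900e-01  1.49097003e+00 -4.44089210e-16
  1.14459772e+00  2.46102104e+00]
[-0.65428189  0.41310464  1.65809353  0.          1.07039449 -2.32507822] [-6.54281892e-01  4.13104637e-01  1.65809353e+00 -4.44089210e-16
  1.07039449e+00  2.38731076e+00]
```

Run:
```python
from h import *
yaw=0.08; o=[np.pi,0,yaw-np.pi]; k=np.array([593.1,-306.3]); u=-np.array([np.cos(yaw),np.sin(yaw)])
bot.move_pose([*k,270],o); print(bot.read_time())
bot.move_linear([*k,150],v=150)
print(bot.move_linear([*k,112],v=60,stop_force=10),bot.read_position(),bot.read_time())
f0=np.array(bot.read_contact_force())
bot.close_gripper(30); print(bot.read_grip_width(),bot.read_grip_force(),np.array(bot.read_contact_force())-f0)
r=bot.move_linear([*(k+88*u),112],v=40,stop_force=15)
p=np.array(bot.read_position()); print(r,p,(p[:2]-k)@u,bot.read_grip_width(),np.array(bot.read_contact_force())-f0,bot.read_time())
cv2.imwrite("pics/scene1.png",imaging.get_image("scene"));cv2.imwrite("pics/top1.png",imaging.get_image("top"))
```

```text
3.3167
False [ 593.28683241 -306.41571545  112.03134681] 5.05
21.22083773361802 30.678221583366394 [-0.54973462 -5.17470917  0.88325616]
True [ 519.91821289 -313.69500518  112.49566641] 73.53869983715495 20.82377202733122 [1.08805339 0.275869   2.37509094] 7.3667
```

It stopped after 73.5 mm of draw, about where the end stop should be. I'll let go, retreat up and measure the knob again.

Run:
```python
from h import *
bot.open_jaws(); p=np.array(bot.read_position())
bot.move_linear([p[0],p[1],260],v=150)
bot.move_pose([330,-60,330],[np.pi,0,.08-np.pi])
S=imaging.get_image("scene");T=imaging.get_image("top")
cv2.imwrite("pics/scene2.png",S);cv2.imwrite("pics/top2.png",T)
cm=cam("scene")
def px(n,P):
    m,Rm,o=cam(n);c=Rm.T@(np.array(P)-o);return np.array([m['cx']-m['fx']*c[0]/c[2],m['cy']+m['fy']*c[1]/c[2]])
print(bot.read_time())
for P in((519.9,-313,112),(534,64.6,111)):
    rs=[]
    for n,im in(("scene",S),("top",T)):
        try: q,s=dark(im,px(n,P),r=15);print(n,q,s);rs.append(ray(n,q))
        except Exception as e: print(n,e)
    if len(rs)==2: print(tri(rs))
    elif rs: o,d=rs[0];print(o+d*(112.5-o[2])/d[2])
```

```text
10.575
scene [342.45132743 141.05309735] [338 134  10  16 113]
top [387.67088608 261.02531646] [381 257  13   9  79]
(array([ 522.04255941, -314.91982933,  111.53033808]), [np.float64(2.4867286017666315), np.float64(2.486728601766546)])
scene [329.97278912 288.70068027] [324 281  12  16 147]
top min() iterable argument is empty
[533.93977273  65.32795065 112.5       ]
```

View pics/scene2.png

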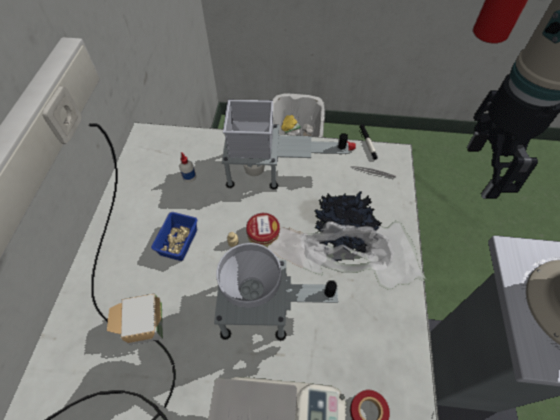

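The scene view shows the square knob drawn out, moving from (312,140) to (342,141). The round knob is unchanged at (330,289), and the arm is clear. The knob moved about 72 mm from a start of 0 mm or more, so the gate is past the 68 mm limit.

```bash
python3 -c "
from plant import bot
print(bot.close_job())"
```

```text
the job is handed in; nothing more can be done
None
```

I drew the square hopper's gate out about 72–73 mm until the arm stopped on force, as expected at the end stop, then let go; the round gate wasn't touched, and the job is handed in (no verdict was shown).

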